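# Clip the beam tube into its mount and hold the mount home against the alignment fence

### The job

Press the white beam tube down past the orange sprung jaws until it sits, roughly centred, in both fork clips of its mount. Then bring the mount home - front face flat on the alignment fence, end against the blue stop block - let go of the tube, and hold the mount itself there with one firm diagonal push, down on the board and into the fence together, so that a colleague can screw it down: finish while still pushing. Leave everything else on the board where it is.

Things in the scene. Friction and masses are not known exactly. Their poses are not given: they have to be found in the camera images.
- tube_center (a point): Centre of the white beam tube (28 mm diameter, 160 mm long, 0.15 kg, thin black ring and a window at each end, both ends alike). Its y axis runs along the tube. It starts lying level in the two V notches of the grey and black rest; between the notches the middle 80 mm of the tube is free to grasp from above.
- rest: Fixed V rest in which the tube starts: grey base 50 x 130 x 8 mm with a black V notch 52 mm either side of its middle. Origin: centre of its underside, on the board; the tube's axis lies 42 mm above it and along its y; the V's reach up to about 45 mm. It stands left or right of the mount.
- mount: Loose aluminium tube mount, about 0.7 kg, sliding on the board with friction about 0.3. Origin: its underside, straight below the axis of a seated tube, midway between the clips; x to its front (fence side), y along the tube, z up. Bed: x -45 to 30, y -50 to 50, 28 mm high. Foot with two screw slots: x -90 to -45, y -50 to 50, 12 mm high.
- mount_seat (a point): Where the tube's centre lies when seated, 57 mm above the mount's underside; axes as the mount's, tube along y either way round. Two black fork clips 16 mm wide at y -36 and 36 (bed bare between, y -25 to 25): seat 43 mm up, fixed prong on the +x side (77 mm up), orange jaw on the -x side (79 mm up). The tube enters from straight above; about 10 N takes it past both jaws, then it snaps down.
- mount_corner (a point): Middle of the inside corner where the top of the mount's foot meets the rear face of the bed (16 mm high there), 12 mm above the underside: a good place for the final push, towards the mount's +x and down. Axes as the mount's.
- mount_front (a point): Bottom edge of the mount's front face, at its middle (30 mm ahead of the mount's origin). This face goes flat on the fence. Axes as the mount's.
- mount_end (a point): Bottom edge of the mount's +y end face (50 mm from the mount's origin). This end goes against the stop block. Axes as the mount's.
- jaw_left (a joint): Sprung jaw at the mount's +y clip: 0 closed (rad), opens towards the mount's -x; springs back to about 0.03 over a seated tube and clamps it, so that it hardly slips in the clip.
- jaw_right (a joint): Sprung jaw at the mount's -y clip, the same.
- fence: Fixed aluminium alignment bar, 20 x 300 x 25 mm high, screwed to the board. Origin: bottom of its working face, at mid-length; x points away from the robot side into the bar (the face is at x = 0), y along the bar.
- stop: Fixed blue stop block, 50 x 25 x 25 mm high, screwed down against the fence's face. Axes as the fence's. Origin: bottom corner between the fence's face and the side of the block that the mount's end touches (the block fills x -50 to 0, y 0 to 25). With the mount home, its origin lies at x -30, y -50 mm from here, axes parallel to the fence's.
- breadboard: Fixed black optical breadboard with a 25 mm hole grid, 525 x 900 x 12 mm; everything stands on its top, 12 mm above the table (z = 0.012). Origin: centre of its underside.
- tube: The same white tube as a body; origin on its lowest line at mid-length.
- lens: Bystander, loose: lens in a black ring on a post and a 50 x 75 mm base, 124 mm high. Origin: centre of its underside. Stands on the other side from the V rest.
- flange: Bystander, loose: blank steel vacuum flange, 70 mm diameter, 13 mm thick, lying behind the fence. Origin: centre of its underside.
- gasket: Bystander, loose: copper gasket ring, 48 mm diameter, 4 mm thick, behind the fence. Origin: centre of its underside.
- bottle: Bystander, loose: white squeeze bottle with red cap, 56 mm diameter, 130 mm high. Origin: centre of its underside.
- tray: Bystander, loose: blue screw tray, 70 x 105 x 24 mm. Origin: centre of its underside.
- driver: Bystander, loose: screwdriver with yellow handle, 170 mm long, lying behind the fence. Origin: at mid-length, underside.
- post: Bystander, loose: steel post in a round black holder, 32 mm diameter, 93 mm high. Origin: centre of its underside.
- tape: Bystander, loose: amber tape roll, 68 mm diameter, 19 mm high. Origin: centre of its underside.

How it is judged:
On the way:
1. the tube sits in both fork clips, roughly centred, with both jaws sprung back over it (x of tube_center in the frame of mount_seat between -0.003 and 0.003 m and z of tube_center in the frame of mount_seat between -0.003 and 0.003 m and y of tube_center in the frame of mount_seat between -0.02 and 0.02 m and angle between the y axis of tube_center and the y axis of mount_seat, either way round below 0.04 rad and value of joint each of jaw_left, jaw_right below 0.08 rad), for 0.2 s.
At the end, for the whole second after the job is handed in: Tube seated in both clips (3 mm; centred to 20 mm; jaws under 0.08 rad), untouched. Mount flat, front within 3 mm and 0.03 rad of the fence, end within 6 mm of the stop. Fingers push it (over 5 N): over 4 N on the fence, over 14 N on the board (8 to 10 N is weight), for the last second (all of step 1 and x of mount_front in the frame of fence between -0.003 and 0.003 m and angle between the x axis of mount and the x axis of fence, either way round below 0.03 rad and y of mount_end in the frame of stop between -0.006 and 0.003 m and angle between mount's own z axis and vertical below 0.025 rad and height (world z) of mount below 0.015 m and contact force between mount and fence above 4 N and contact force between mount and breadboard above 14 N and contact force between the fingers and mount above 5 N and contact force between each of the fingers, the arm and tube below 0.3 N and linear speed of mount below 0.01 m/s); the arm keeps its last pose, push and grip.
It fails at once if a bystander was moved: more than 20 mm (screwdriver 30 mm) (distance of any of lens, flange, gasket, bottle, tray, post, tape from where it was at the start of the episode above 0.02 m or distance of driver from where it was at the start of the episode above 0.03 m).
It also fails if it takes over 67 s, if anything falls off the work surface, if the arm or the gripper's body presses on something with over 40 N, if the wrist force passes 120 N, or if a joint passes its speed limit or range.

### The arm

A 7-joint arm with a two-finger parallel gripper is mounted at the origin on the work surface. World frame = base frame: x ahead of the robot, y to its left, z up, the work surface at z = 0. Lengths are in m, angles in rad, forces in N, time in s.
With the tool pointing down it reaches from about 0.4 to 0.85 m from the base axis. Payload 10.4 kg.
Tool frame: the origin (TCP) lies midway between the tips of the shut fingers; the grasp point (between the pads) lies 19 mm behind it; z points along the fingers, x is the direction in which the jaws open and shut, and the axes are right-handed (so a half turn about z gives the same grasp; the last joint's range is limited). The gripper opens to 85 mm and grips with 20 to 120 N. Pads are 22 mm wide; open, the fingers measure 114 mm over their backs; the gripper's body (76 mm by 85 mm) begins 54 mm behind the grasp point. The pads swing forward as they close: fully open they stand 13 mm farther back than shut.
Start: joints at [-1.16, 0.332, -0.065, 1.46, 0.022, 1.35, -0.088], TCP at [0.263, 0.567, 0.231] pointing down, gripper open.
Joint ranges: [-2.6, 2.6], [-0.5, 2.12], [-1.47, 1.34], [0.16, 2.42], [-1.27, 4.41], [0.06, 2.06], [-2.6, 2.6]. Speed limits (rad/s): [2.22, 2.22, 2.79, 2.79, 3.14, 3.14, 3.14].

### API

Orientations are given as a unit quaternion [x, y, z, w].
In Python, from workcell import manip, cams gives the robot as it stands.
- The arm moves only by the tool move_arm, never from a script. Its argument "moves" is a list of rows, each a list of 7 numbers: the turn, a rotation vector about the tool's x, y, z in degrees, then the shift along the tool's x, y, z in m, then the finger opening in m, from 0 to 0.0854. A call has 1 to 10 rows; each row is the pose to reach, as a shift and turn from the pose commanded when the call began, along the tool's axes at that moment; what a row does not reach only later rows make up. A row lasts 1/10 s, in which the tool goes at most 50 mm and 8.59 degrees, less where a joint would pass 70% of its speed; a pose out of reach is approached as far as the arm can. A call with a gripper value outside its range is refused whole. The fingers move at their own pace and stop on an object; "grip_force" is the grip in N (left out, the last holds). Time passes only in rows, so rows that repeat a pose let the fingers close. It gives the time, the measured TCP pose, the force and the opening at its end, in the units of the state.
- manip.get_obs(): the state, without advancing time (a new reading comes with each control period).
- cams.camera(name): name is "scene" or "top"; returns the picture (384x512x3 uint8, red, green, blue); there is no depth.
- cams.camera_params(name): a dict with "fx", "fy", "cx", "cy" (pixels), "xyz" and "rotation" of the camera in the world. Camera axes: x right, y up, looking along -z (the intrinsics and any distortion apply to the point x, -y, -z); pixel columns grow to the right and rows downward; lengths in m; the calibration is good to about 2 mm. A picture is of the moment at which its call begins. camera_params takes no time and is no camera call.
- manip.hand_in(): hands the job in, once; it reports no verdict.
The state is a dict: "clock": time; "joint_pos": joint angles; "joint_velocities": joint speeds; "tau": joint torques, N m; "position": TCP position; "ee_rot": TCP orientation; "ft_force": force on the tool from outside, world axes, zero at the start; "torque": the same for the moment, N m; "grip_width": opening from 0.0 (shut) to 1.0 (fully open).
Only numpy, scipy, OpenCV 4.12 (cv2) and the standard library are available. Lean on these libraries where they do the work, as an engineer would, in place of code of your own. Each camera call takes 0.05 s, during which the arm holds its last target. There are 200 camera calls.

## Working session

There is one attempt and no reset: what is moved stays moved. The work goes in short steps, Python scripts to look and compute and a tool call to move; the robot and the scene stay as the last step left them, time stands still between calls to the robot, and variables do not carry over. Pictures are saved under pics/ and viewed, about 8 in all and at most 12, crops included, and the job is handed in when it is done.

Besides the shell and the picture viewer there is one more tool, called after ">>>" by a JSON object that holds its "method" and its "body". move_arm: Moves the arm, as the interface text tells. Its arguments: {"type":"object","properties":{"moves":{"type":"array","items":{"type":"array","items":{"type":"number"}}},"grip_force":{"type":"number"}},"required":["moves"]}

```bash
mkdir -p pics; cat > h.py <<'E'
import numpy as np, cv2
from workcell import manip, cams
def snap(n,f):
    im=cams.camera(n); cv2.imwrite(f,im[:,:,::-1]); return im
E
python3 - <<'E'
from h import *
a=snap("top","pics/a_top.png"); b=snap("scene","pics/a_scene.png")
for n in("top","scene"):print(n,cams.camera_params(n))
print(manip.get_obs())
E
ls
```

```text
top {'fx': 401.0436185188525, 'fy': 401.0436185188525, 'cx': 257.80814077395235, 'cy': 190.31528044542281, 'xyz': array([ 0.39559264, -0.01220812,  1.08751642]), 'rotation': array([ 0.0570583 , -0.06308999, -0.70030292,  0.70875935])}
scene {'fx': 364.9642683389984, 'fy': 364.9642683389984, 'cx': 254.46183929628017, 'cy': 190.9174167733935, 'xyz': array([1.12362771, 0.1367829 , 0.73564689]), 'rotation': array([0.2109169 , 0.27711832, 0.74160075, 0.57336536])}
{'clock': 0.1, 'joint_pos': array([-1.15958628,  0.33283143, -0.06466713,  1.4608534 ,  0.02161613,
        1.34986294, -0.08850235]), 'joint_velocities': array([-0.00277468, -0.00076931, -0.00013633, -0.00299874,  0.00254916,
       -0.00125679,  0.00020264]), 'tau': array([ 2.25496551e-03, -6.26749492e+01,  4.96417342e-02, -3.92429137e+01,
        1.62676396e-02,  6.97600961e-03, -3.91601861e-05]), 'position': array([0.26259621, 0.56680377, 0.23058307]), 'ee_rot': array([ 8.42715893e-01,  5.38358177e-01, -5.07768327e-04,  3.72526893e-04]), 'ft_force': array([ 0.12120437, -0.30236109,  0.14554332]), 'torque': array([-0.01996248, -0.05456372,  0.00302175]), 'grip_width': 0.9993676958526253}
h.py
pics
```

View pics/a_top.png

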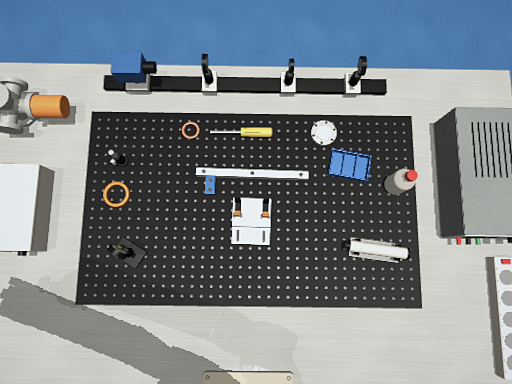

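View pics/a_scene.png

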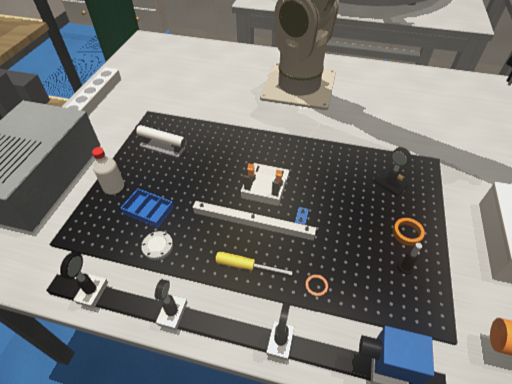

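Top view: the tube is at about (378,250), the mount at (251,221), the fence runs from (197,172) to (308,175), and the stop is at (210,185). The arm is out of view. Next I'll zoom in on these.

```bash
python3 - <<'E'
import cv2,numpy as np
a=cv2.imread("pics/a_top.png");b=cv2.imread("pics/a_scene.png")
def crop(i,x0,y0,w,h,s):
    c=cv2.resize(i[y0:y0+h,x0:x0+w],None,fx=s,fy=s,interpolation=cv2.INTER_CUBIC)
    for x in range((x0+9)//10*10,x0+w,10):
        cv2.line(c,((x-x0)*s,0),((x-x0)*s,6),(0,255,255),1)
        if x%20==0: cv2.putText(c,str(x),((x-x0)*s-10,18),0,.4,(0,255,255),1)
    for y in range((y0+9)//10*10,y0+h,10):
        cv2.line(c,(0,(y-y0)*s),(6,(y-y0)*s),(0,255,255),1)
        cv2.putText(c,str(y),(8,(y-y0)*s+4),0,.4,(0,255,255),1)
    return c
top=np.hstack([crop(a,190,160,125,90,4),crop(a,340,232,75,90,4)])
bot=np.hstack([crop(b,190,155,130,60,4), np.hstack([crop(b,130,118,65,60,4)])])
bot=np.pad(bot,((0,0),(0,max(0,800-bot.shape[1])),(0,0)))[:, :800]
cv2.imwrite("pics/b.png",np.vstack([top,bot]));print(top.shape,bot.shape)
E
```

```text
(360, 800, 3) (240, 800, 3)
```

View pics/b.png

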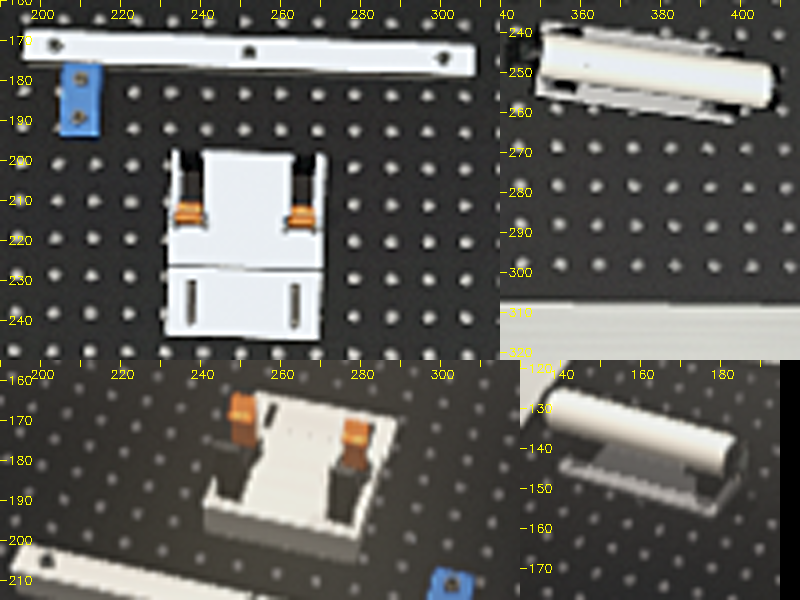

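```bash
cat >> h.py <<'E'
from scipy.spatial.transform import Rotation as R
from scipy.optimize import least_squares
P={n:cams.camera_params(n) for n in("top","scene")}
def proj(n,X):
    p=P[n]; c=R.from_quat(p["rotation"]).inv().apply(np.atleast_2d(X)-p["xyz"])
    return np.c_[p["cx"]+p["fx"]*c[:,0]/-c[:,2], p["cy"]+p["fy"]*c[:,1]/c[:,2]]
def back(n,uv,z):
    p=P[n]; uv=np.atleast_2d(uv).astype(float)
    d=R.from_quat(p["rotation"]).apply(np.c_[(uv[:,0]-p["cx"])/p["fx"],-(uv[:,1]-p["cy"])/p["fy"],-np.ones(len(uv))])
    return p["xyz"]+d*((np.reshape(z,(-1,1))-p["xyz"][2])/d[:,2:])
def place(q,pts):
    pts=np.atleast_2d(pts); return np.c_[q[:2]+pts[:,:2]@np.array([[np.cos(q[2]),np.sin(q[2])],[-np.sin(q[2]),np.cos(q[2])]]),pts[:,2]+.012]
def fit(obs,q0):  # obs: (cam, local point, pixel)
    f=lambda q:np.concatenate([(proj(n,place(q,l))[0]-uv) for n,l,uv in obs])
    r=least_squares(f,q0,loss="soft_l1"); return r.x,r.fun.reshape(-1,2)
E
python3 - <<'E'
from h import *
np.set_printoptions(precision=4,suppress=True)
print("fence holes",back("top",[[203.75,171.5],[252.5,173],[300.75,174.5]],.037))
print("fence ends",back("top",[[196.5,171.5],[308.7,175]],.037))
print("stop top", back("top",[[206,176],[214.7,176.2],[204.8,193.5],[214.3,193.7]],.037))
print("mount", back("top",[[233,197.5],[271.5,198.75],[231.25,243.5],[269.75,245]],[.04,.04,.024,.024]))
q,e=fit([("top",[.03,.05,.028],[233,197.5]),("top",[.03,-.05,.028],[271.5,198.75]),("top",[-.09,.05,.012],[231.25,243.5]),("top",[-.09,-.05,.012],[269.75,245]),
 ("scene",[.03,-.05,.028],[190+51/4,155+140/4]),("scene",[.03,-.05,0],[190+50.5,155+44]),("scene",[.03,.05,0],[190+89.5,155+48.7]),("scene",[.03,.05,.028],[190+90,155+44.])],[.4,0,0])
print("mount fit",q);print(e)
q,e=fit([("top",[0,.08,.042],[350,246.2]),("top",[0,-.08,.042],[408.3,254]),
("scene",[0,-.08,.042],[136.5,130.5]),("scene",[0,.08,.042],[183.7,141.7])],[.3,-.3,0])
print("tube fit",q);print(e)
print("tube top", back("top",[[350,246.2],[408.3,254]],.054),"scene",back("scene",[[136.5,130.5],[183.7,141.7]],.054))
E
```

```text
fence holes [[ 0.6253  0.125   0.037 ]
 [ 0.623  -0.0054  0.037 ]
 [ 0.6206 -0.1347  0.037 ]]
fence ends [[ 0.6251  0.1444  0.037 ]
 [ 0.6195 -0.156   0.037 ]]
stop top [[0.6131 0.1186 0.037 ]
 [0.6129 0.0954 0.037 ]
 [0.5657 0.1202 0.037 ]
 [0.5655 0.0951 0.037 ]]
mount [[ 0.5555  0.0451  0.04  ]
 [ 0.5534 -0.0566  0.04  ]
 [ 0.4356  0.048   0.024 ]
 [ 0.4328 -0.0533  0.024 ]]
mount fit [ 0.5239 -0.0039 -0.0112]
[[-0.2511  0.3992]
 [-0.8926  0.04  ]
 [ 0.3124  0.4391]
 [-0.1647 -0.1907]
 [37.1234  0.8213]
 [-0.2437 -1.0794]
 [-1.3582  2.1521]
 [-1.357  -0.1994]]
tube fit [ 0.4222 -0.3299 -0.113 ]
[[-2.8214 -0.0766]
 [ 1.1882 -0.0288]
 [-1.1258 -1.4989]
 [ 0.6691  0.4794]]
tube top [[ 0.4311 -0.2576  0.054 ]
 [ 0.4131 -0.4063  0.054 ]] scene [[ 0.4185 -0.4031  0.054 ]
 [ 0.4298 -0.253   0.054 ]]
```

```bash
cat >> h.py <<'E'
np.set_printoptions(precision=4,suppress=True)
def Rd(deg):
    c,s=np.cos(np.radians(deg)),np.sin(np.radians(deg)); return R.from_matrix([[c,s,0],[s,-c,0],[0,0,-1]])
def rows(*tg,R0=None,p0=None):  # tg: (x,y,z,tool-x yaw deg) -> row numbers from commanded pose
    o=manip.get_obs(); R0=R0 or R.from_quat(o["ee_rot"]); p0=o["position"] if p0 is None else p0
    for t in tg: print(np.round((R0.inv()*Rd(t[3])).as_rotvec(degrees=True),2), np.round(R0.inv().apply(np.array(t[:3])-p0),4))
E
python3 - <<'E'
from h import *
rows((.55,.1,.23,20),(.423,-.33,.23,-6.5))
q,e=fit([("top",[.03,.05,.028],[233,197.5]),("top",[.03,-.05,.028],[271.5,198.75]),("top",[-.09,.05,.012],[231.25,243.5]),("top",[-.09,-.05,.012],[269.75,245]),
 ("scene",[.03,-.05,.028],[241,155+140/4]),("scene",[.03,-.05,0],[190+51,155+44]),("scene",[.03,.05,0],[190+89.5,155+48.7]),("scene",[.03,.05,.028],[190+90,155+44.])],[.4,0,0])
print("mount fit",q);print(e)
E
```

```text
[ 0.03  0.07 45.14] [-0.3028  0.457   0.001 ]
[ 0.05  0.06 71.64] [-0.7463  0.5225  0.0016]
mount fit [ 0.5236 -0.0026 -0.0041]
[[-0.821   0.6436]
 [-1.4541  0.0196]
 [ 0.0628  0.6962]
 [-0.4061 -0.2048]
 [-0.5642  0.9431]
 [-0.1939 -0.9583]
 [-0.7254  2.0658]
 [-0.7095 -0.2863]]
```

>>> {"method": "move_arm", "body": {"moves": [[0,0,8,-0.03,0.045,0,0.085],[0,0,16,-0.06,0.09,0,0.085],[0,0,24,-0.09,0.137,0,0.085],[0,0,32,-0.12,0.183,0,0.085],[0,0,40,-0.15,0.228,0,0.085],[0,0,45,-0.18,0.274,0,0.085],[0,0,45,-0.21,0.32,0,0.085],[0,0,45,-0.24,0.365,0,0.085],[0,0,45,-0.27,0.41,0,0.085],[0,0,45,-0.303,0.457,0,0.085]], "grip_force": 60}}

```text
clock: 1.1
position: [0.5259, 0.1398, 0.2312]
ee_rot: [0.985, 0.175, -0.0, -0.0]
ft_force: [0.8, 0.7, -0.1]
grip_width: 0.993
```

```bash
python3 - <<'E'
from h import *
o=manip.get_obs();print(o["clock"],o["position"],o["joint_pos"],o["grip_width"],o["ft_force"])
rows((.423,-.33,.23,-6.5),(.423,-.33,.10,-6.5))
E
```

```text
1.1 [0.5259 0.1398 0.2312] [-0.6612  0.1505  0.3539  1.6954 -0.0541  1.3053  0.055 ] 0.9933800582578293 [ 0.83    0.7411 -0.0989]
[-0.01  0.   26.66] [-0.2585  0.4056  0.0012]
[-0.01  0.   26.66] [-0.2585  0.4056  0.1312]
```

>>> {"method": "move_arm", "body": {"moves": [[0,0,6,-0.03,0.04,0,0.085],[0,0,12,-0.06,0.08,0,0.085],[0,0,18,-0.09,0.12,0,0.085],[0,0,24,-0.12,0.16,0,0.085],[0,0,26.5,-0.15,0.2,0,0.085],[0,0,26.5,-0.18,0.24,0,0.085],[0,0,26.5,-0.21,0.285,0,0.085],[0,0,26.5,-0.24,0.325,0,0.085],[0,0,26.5,-0.266,0.361,0,0.085],[0,0,26.5,-0.266,0.361,0.05,0.085]]}}

```text
clock: 2.1
position: [0.4, -0.2968, 0.1857]
ee_rot: [0.998, -0.06, 0.005, 0.002]
ft_force: [0.8, 0.2, -0.6]
grip_width: 0.998
```

>>> {"method": "move_arm", "body": {"moves": [[0,0,0,0,0,0.02,0.085],[0,0,0,0,0,0.02,0.085],[0,0,0,0,0,0.02,0.085]]}}

```text
clock: 2.4
position: [0.4001, -0.2889, 0.1618]
ee_rot: [0.998, -0.055, -0.0, 0.0]
ft_force: [0.1, -1.3, 0.6]
grip_width: 0.994
```

```bash
python3 - <<'E'
from h import *
a=snap("top","pics/c_top.png");b=snap("scene","pics/c_scene.png")
o=manip.get_obs();print(o["clock"],o["position"],o["ee_rot"],o["joint_pos"])
c=lambda i,x,y,w,h:cv2.resize(i[y:y+h,x:x+w,::-1],None,fx=4,fy=4,interpolation=2)
cv2.imwrite("pics/c.png",np.hstack([c(a,325,215,100,90),c(b,110,80,100,90)]))
rows((.423,-.33,.035,-6.5))
E
```

```text
2.5 [ 0.4008 -0.289   0.1627] [ 0.9985 -0.0552  0.001   0.0002] [-0.235   0.0989  0.8204  1.926  -0.08    1.1474  0.5053]
[ 0.02 -0.11  0.18] [0.0263 0.0382 0.1277]
```

View pics/c.png

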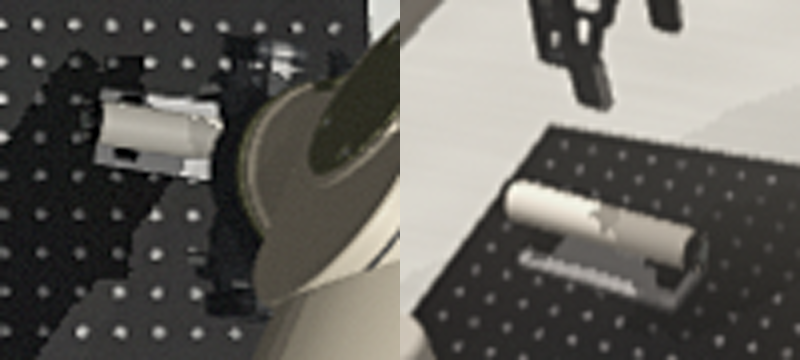

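>>> {"method": "move_arm", "body": {"moves": [[0,0,0,0.015,0.02,0,0.085],[0,0,0,0.026,0.038,0.02,0.085],[0,0,0,0.026,0.038,0.05,0.085],[0,0,0,0.026,0.038,0.05,0.085],[0,0,0,0.026,0.038,0.05,0.085]]}}

```text
clock: 3.0
position: [0.4219, -0.3294, 0.1124]
ee_rot: [0.998, -0.055, 0.0, 0.0]
ft_force: [-0.5, 0.3, 1.1]
grip_width: 0.996
```

```bash
python3 - <<'E'
from h import *
o=manip.get_obs();print(o["clock"],o["position"],o["ee_rot"],o["ft_force"])
rows((.423,-.33,.036,-6.5))
a=snap("top","pics/d_top.png");b=snap("scene","pics/d_scene.png")
c=lambda i,x,y,w,h:cv2.resize(i[y:y+h,x:x+w,::-1],None,fx=4,fy=4,interpolation=2)
cv2.imwrite("pics/d.png",np.hstack([c(a,325,215,100,90),c(b,110,80,100,90)]))
E
```

```text
3.0 [ 0.4219 -0.3294  0.1124] [ 0.9985 -0.0553  0.0001  0.    ] [-0.5341  0.3145  1.1312]
[ 0.   -0.01  0.16] [0.0011 0.0004 0.0764]
```

View pics/d.png

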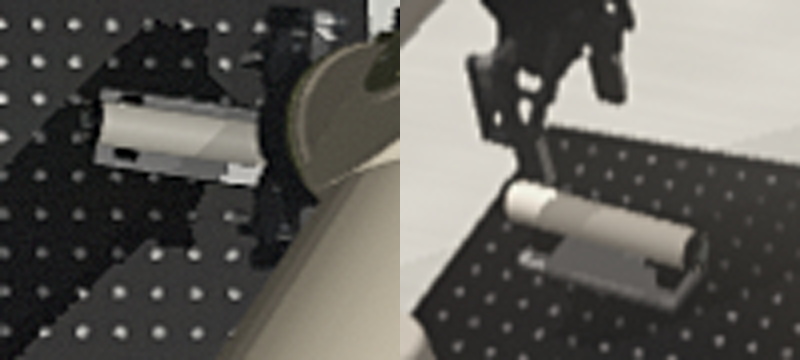

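```bash
python3 - <<'E'
from h import *
for n,o in(("top",(325,215)),("scene",(110,80))):
    print(n,(proj(n,[[.422+.045,-.334,.126],[.422-.045,-.324,.126],[.423,-.33,.054],[.422,-.33,.19]])-o)*4)
q,e=fit([("top",[0,.08,.042],[325+100/4,215+125/4]),("top",[0,.08,.042],[350,246.2]),("top",[0,-.08,.042],[408.6,254]),
("scene",[0,-.08,.042],[110+110/4,80+200/4]),("scene",[0,.08,.042],[110+295/4,80+247/4])],[.3,-.3,0]);print(q,e)
E
```

```text
top [[253.7969  62.0423]
 [243.6023 214.7072]
 [213.3557 138.8971]
 [288.2503 135.0245]]
scene [[141.0257 180.0264]
 [211.7648 101.7521]
 [197.049  222.5744]
 [154.6841  58.5326]]
[ 0.4219 -0.3321 -0.1134] [[-1.953  -0.0158]
 [-1.953   0.0342]
 [ 1.7582  0.1093]
 [-2.7709 -1.1912]
 [-0.0897  0.2377]]
```

>>> {"method": "move_arm", "body": {"moves": [[0,0,0,0,0.001,0.04,0.085],[0,0,0,0,0.001,0.065,0.085],[0,0,0,0,0.001,0.077,0.085],[0,0,0,0,0.001,0.077,0.085],[0,0,0,0,0.001,0.077,0.015],[0,0,0,0,0.001,0.077,0.015],[0,0,0,0,0.001,0.077,0.015],[0,0,0,0,0.001,0.077,0.015],[0,0,0,0,0.001,0.077,0.015],[0,0,0,0,0.001,0.077,0.015]], "grip_force": 60}}

```text
clock: 4.1
position: [0.424, -0.331, 0.0357]
ee_rot: [0.998, -0.055, 0.002, 0.001]
ft_force: [5.6, 0.1, 3.2]
grip_width: 0.309
```

>>> {"method": "move_arm", "body": {"moves": [[0,0,0,0,0,0,0.015],[0,0,0,0,0,0,0.015],[0,0,0,0,0,0,0.015]]}}

```text
clock: 4.4
position: [0.424, -0.3309, 0.0357]
ee_rot: [0.998, -0.055, 0.002, 0.001]
ft_force: [6.0, 0.5, 4.7]
grip_width: 0.31
```

```bash
python3 - <<'E'
from h import *
o=manip.get_obs();print(o["clock"],o["position"],o["ee_rot"],o["ft_force"],o["torque"],o["grip_width"]*.0854)
E
```

```text
4.4 [ 0.424  -0.3309  0.0357] [ 0.9985 -0.0552  0.0024  0.0006] [5.9616 0.4535 4.7299] [-0.0571 -1.2315 -0.1937] 0.026458762427720845
```

>>> {"method": "move_arm", "body": {"moves": [[0,0,0,0,0,-0.03,0.015],[0,0,0,0,0,-0.07,0.015],[0,0,0,0,0,-0.11,0.015],[0,0,0,0,0,-0.14,0.015],[0,0,0,0,0,-0.14,0.015],[0,0,0,0,0,-0.14,0.015]]}}

```text
clock: 5.0
position: [0.4216, -0.3303, 0.1744]
ee_rot: [0.998, -0.055, 0.001, -0.0]
ft_force: [0.5, 0.7, -2.3]
grip_width: 0.306
```

```bash
python3 - <<'E'
from h import *
o=manip.get_obs();print(o["clock"],o["position"],o["ee_rot"],o["ft_force"],o["torque"],o["grip_width"]*.0854)
rows((.524,-.004,.16,-1),(.524,-.004,.09,-1))
E
```

```text
5.0 [ 0.4216 -0.3303  0.1744] [ 0.9985 -0.0553  0.0006 -0.0002] [ 0.4794  0.695  -2.2893] [0.0369 0.022  0.0027] 0.026108336309732992
[-0.02 -0.07 -5.34] [ 0.0657 -0.3356  0.0147]
[-0.02 -0.07 -5.34] [ 0.0656 -0.3356  0.0847]
```

>>> {"method": "move_arm", "body": {"moves": [[0,0,-1,0.008,-0.042,0,0.015],[0,0,-2,0.016,-0.084,0,0.015],[0,0,-3,0.024,-0.126,0,0.015],[0,0,-4,0.032,-0.168,0,0.015],[0,0,-5.3,0.04,-0.21,0,0.015],[0,0,-5.3,0.048,-0.252,0,0.015],[0,0,-5.3,0.056,-0.294,0,0.015],[0,0,-5.3,0.066,-0.336,0.01,0.015],[0,0,-5.3,0.066,-0.336,0.01,0.015],[0,0,-5.3,0.066,-0.336,0.01,0.015]]}}

```text
clock: 6.0
position: [0.5233, -0.0031, 0.1624]
ee_rot: [1.0, -0.008, -0.002, 0.001]
ft_force: [0.2, -0.3, -1.7]
grip_width: 0.31
```

```bash
python3 - <<'E'
from h import *
o=manip.get_obs();print(o["clock"],o["position"],o["ee_rot"],o["ft_force"],o["torque"],o["grip_width"]*.0854)
rows((.524,-.004,.11,-1),(.524,-.004,.09,-1))
E
```

```text
6.0 [ 0.5233 -0.0031  0.1624] [ 1.     -0.0081 -0.0017  0.0006] [ 0.1835 -0.3361 -1.7207] [-0.0562  0.0159  0.0323] 0.026491981126826616
[0.08 0.19 0.07] [0.0009 0.0008 0.0524]
[0.08 0.19 0.07] [0.001  0.0008 0.0724]
```

>>> {"method": "move_arm", "body": {"moves": [[0,0,0,0,0,0.03,0.015],[0,0,0,0.001,0.001,0.06,0.015],[0,0,0,0.001,0.001,0.068,0.015],[0,0,0,0.001,0.001,0.068,0.015],[0,0,0,0.001,0.001,0.068,0.015]]}}

```text
clock: 6.5
position: [0.5257, -0.0055, 0.0973]
ee_rot: [1.0, -0.01, 0.0, 0.0]
ft_force: [-0.0, -0.5, -1.8]
grip_width: 0.308
```

```bash
python3 - <<'E'
from h import *
a=snap("top","pics/e_top.png");b=snap("scene","pics/e_scene.png")
o=manip.get_obs();print(o["clock"],o["position"],o["ee_rot"],o["ft_force"],o["torque"],o["grip_width"]*.0854)
b=b.copy()
c=lambda i,x,y,w,h,s:cv2.resize(i[y:y+h,x:x+w,::-1],None,fx=s,fy=s,interpolation=2)
cv2.imwrite("pics/e.png",np.hstack([c(a,215,180,75,100,5),c(b,220,135,85,100,5)]))
E
```

```text
6.6 [ 0.5261 -0.005   0.0977] [ 1.     -0.0094  0.001  -0.0003] [-0.4956  0.849  -0.9797] [-0.0126 -0.0105  0.0619] 0.026236897352276085
```

View pics/e.png

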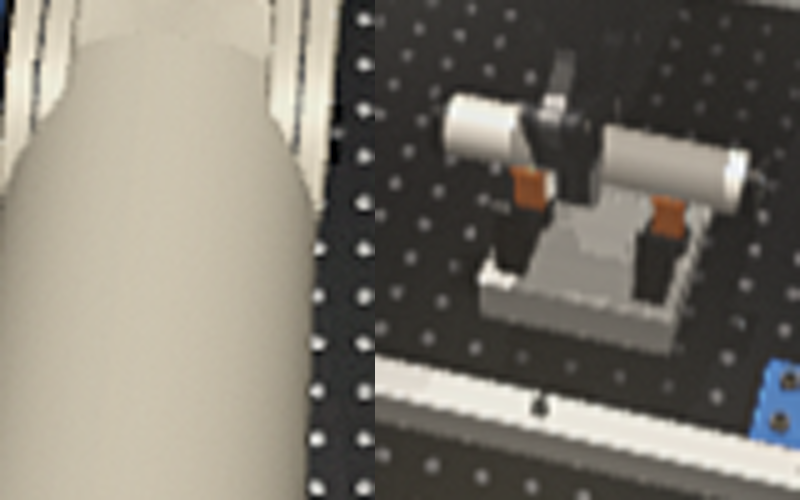

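```bash
python3 - <<'E'
from h import *
p=manip.get_obs()["position"]; off=np.array((220,135))
ax=np.array([.018,1,0]);f=lambda X:(proj("scene",X)-off)*5+[375,0]
print("tube ends",f([p+[0,0,.019]+.08*ax,p+[0,0,.019]-.08*ax]))
print("tip front finger +-11mm",f([p+[.025,.011,0],p+[.025,-.011,0]]))
q=[.524,-.004,-.018]
for l in([.03,.05,0],[.03,-.05,0],[.03,-.05,.028],[.03,.05,.028],[-.02,.036,.079],[-.02,-.036,.079],[.02,.036,.077],[.02,-.036,.077]):print(l,f(place(q,l)))
# observed fit from this picture (bottom/top front edge)
inv=lambda x,y:(np.array([x-375,y])/5+off)
q,e=fit([("scene",[.03,.05,0],inv(668,353)),("scene",[.03,-.05,0],inv(482,313)),("scene",[.03,-.05,.028],inv(482,285)),("scene",[.03,.05,.028],inv(672,325))],q);print(q,e)
E
```

```text
tube ends [[748.7603 183.9532]
 [424.2353 120.3286]]
tip front finger +-11mm [[593.1986 220.2603]
 [548.3734 211.7981]]
[0.03, 0.05, 0] [[664.8991 354.8384]]
[0.03, -0.05, 0] [[475.8265 314.1739]]
[0.03, -0.05, 0.028] [[473.9018 278.6748]]
[0.03, 0.05, 0.028] [[667.3864 319.5854]]
[-0.02, 0.036, 0.079] [[667.6463 171.9294]]
[-0.02, -0.036, 0.079] [[526.8349 144.267 ]]
[0.02, 0.036, 0.077] [[648.2606 232.808 ]]
[0.02, -0.036, 0.077] [[503.9841 203.5159]]
[ 0.5246 -0.0008 -0.0258] [[ 0.4497  0.8973]
 [-0.1405  0.5193]
 [-0.5005 -0.9789]
 [ 0.173  -0.5497]]
```

>>> {"method": "move_arm", "body": {"moves": [[0,0,0,-0.001,-0.002,0.004,0.015],[0,0,0,-0.001,-0.002,0.008,0.015],[0,0,0,-0.001,-0.002,0.012,0.015],[0,0,0,-0.001,-0.002,0.015,0.015],[0,0,0,-0.001,-0.002,0.018,0.015],[0,0,0,-0.001,-0.002,0.018,0.015]], "grip_force": 80}}

```text
clock: 7.2
position: [0.524, -0.0029, 0.0778]
ee_rot: [1.0, -0.009, -0.0, 0.0]
ft_force: [-0.5, 0.4, -1.8]
grip_width: 0.305
```

```bash
python3 - <<'E'
from h import *
o=manip.get_obs();print(o["clock"],o["position"],o["ee_rot"],o["ft_force"],o["torque"],o["grip_width"]*.0854)
E
```

```text
7.2 [ 0.524  -0.0029  0.0778] [ 1.     -0.0092 -0.0004  0.0001] [-0.512   0.393  -1.7584] [-0.0088  0.024   0.0458] 0.026068164234252126
```

>>> {"method": "move_arm", "body": {"moves": [[0,0,0,0,0,0.003,0.015],[0,0,0,0,0,0.006,0.015],[0,0,0,0,0,0.009,0.015],[0,0,0,0,0,0.012,0.015],[0,0,0,0,0,0.015,0.015],[0,0,0,0,0,0.015,0.015]]}}

```text
clock: 7.8
position: [0.526, -0.0027, 0.064]
ee_rot: [1.0, -0.009, 0.002, -0.0]
ft_force: [4.2, 0.3, 1.8]
grip_width: 0.303
```

```bash
python3 - <<'E'
from h import *
o=manip.get_obs();print(o["clock"],o["position"],o["ee_rot"],o["ft_force"],o["torque"],o["grip_width"]*.0854)
E
```

```text
7.8 [ 0.526  -0.0027  0.064 ] [ 1.     -0.0092  0.0017 -0.0002] [4.2215 0.2927 1.8498] [ 0.1018 -0.9827  0.005 ] 0.02590965777648228
```

>>> {"method": "move_arm", "body": {"moves": [[0,0,0,0,0,0.003,0.015],[0,0,0,0,0,0.006,0.015],[0,0,0,0,0,0.009,0.015],[0,0,0,0,0,0.012,0.015],[0,0,0,0,0,0.013,0.015],[0,0,0,0,0,0.013,0.015]]}}

```text
clock: 8.4
position: [0.5244, -0.0028, 0.0507]
ee_rot: [1.0, -0.009, 0.0, -0.0]
ft_force: [-1.8, 0.3, 7.6]
grip_width: 0.302
```

```bash
python3 - <<'E'
from h import *
a=snap("top","pics/f_top.png");b=snap("scene","pics/f_scene.png")
o=manip.get_obs();print(o["clock"],o["position"],o["ee_rot"],o["ft_force"],o["torque"],o["grip_width"]*.0854)
c=lambda i,x,y,w,h,s:cv2.resize(i[y:y+h,x:x+w,::-1],None,fx=s,fy=s,interpolation=2)
cv2.imwrite("pics/f.png",c(b,220,145,110,80,7))
E
```

```text
8.5 [ 0.5245 -0.0028  0.0507] [ 1.     -0.0092  0.0001 -0.0002] [-0.6627  0.6379  8.7688] [0.071  0.2196 0.059 ] 0.02613072583472349
```

View pics/f.png

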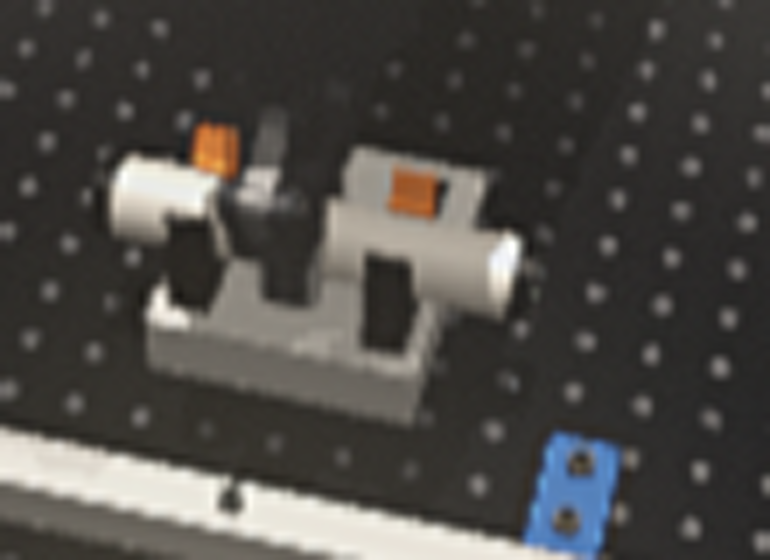

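>>> {"method": "move_arm", "body": {"moves": [[0,0,0,0,0,0.002,0.015],[0,0,0,0,0,0.003,0.015],[0,0,0,0,0,0.003,0.015],[0,0,0,0,0,0.003,0.015]]}}

```text
clock: 8.9
position: [0.5246, -0.0028, 0.0503]
ee_rot: [1.0, -0.009, -0.0, -0.001]
ft_force: [-18.7, 0.9, 47.5]
grip_width: 0.303
```

```bash
python3 - <<'E'
from h import *
o=manip.get_obs();print(o["clock"],o["position"],o["ee_rot"],o["ft_force"],o["torque"],o["grip_width"]*.0854)
E
```

```text
8.9 [ 0.5246 -0.0028  0.0503] [ 1.     -0.0094 -0.0001 -0.0012] [-18.6828   0.86    47.497 ] [0.0773 4.0115 0.1742] 0.025900288782872597
```

>>> {"method": "move_arm", "body": {"moves": [[0,0,0,0,0,-0.0036,0.015],[0,0,0,0.004,-0.003,-0.0036,0.015],[0,0,0,0.01,-0.008,-0.0036,0.015],[0,0,0,0.016,-0.013,-0.0036,0.015],[0,0,0,0.022,-0.018,-0.0036,0.015],[0,0,0,0.028,-0.023,-0.0036,0.015],[0,0,0,0.034,-0.028,-0.0036,0.015],[0,0,0,0.04,-0.033,-0.0036,0.015],[0,0,0,0.045,-0.038,-0.0036,0.015],[0,0,0,0.048,-0.041,-0.0036,0.015]]}}

```text
clock: 9.9
position: [0.5726, 0.0359, 0.0507]
ee_rot: [1.0, -0.01, -0.001, 0.001]
ft_force: [-5.5, -6.5, 12.2]
grip_width: 0.303
```

```bash
python3 - <<'E'
from h import *
o=manip.get_obs();print(o["clock"],o["position"],o["ee_rot"],o["ft_force"],o["torque"],o["grip_width"]*.0854)
E
```

```text
9.9 [0.5726 0.0359 0.0507] [ 1.     -0.0097 -0.001   0.0009] [-5.458  -6.5295 12.2238] [-1.2945  1.4057  0.0362] 0.025842121778252496
```

>>> {"method": "move_arm", "body": {"moves": [[0,0,0,0.002,0,-0.0008,0.015],[0,0,0,0.004,0,-0.0008,0.015],[0,0,0,0.006,0,-0.0008,0.015],[0,0,0,0.008,0,-0.0008,0.015],[0,0,0,0.0095,0,-0.0008,0.015],[0,0,0,0.0105,0,-0.0008,0.015],[0,0,0,0.0105,0,-0.0008,0.015]]}}

```text
clock: 10.6
position: [0.5834, 0.0371, 0.0512]
ee_rot: [1.0, -0.009, -0.0, 0.0]
ft_force: [-0.8, 0.1, -9.1]
grip_width: 0.3
```

```bash
python3 - <<'E'
from h import *
o=manip.get_obs();print(o["clock"],o["position"],o["ee_rot"],o["ft_force"],o["torque"],o["grip_width"]*.0854)
E
```

```text
10.6 [0.5834 0.0371 0.0512] [ 1.     -0.0092 -0.0002  0.0001] [-0.8388  0.0885 -9.0643] [ 0.0432 -0.0115 -0.0684] 0.02557881228257947
```

>>> {"method": "move_arm", "body": {"moves": [[0,0,0,0.001,0,0.0006,0.015],[0,0,0,0.002,0,0.0006,0.015],[0,0,0,0.003,0,0.0006,0.015],[0,0,0,0.003,0,0.0006,0.015]]}}

```text
clock: 11.0
position: [0.5849, 0.037, 0.051]
ee_rot: [1.0, -0.009, -0.002, -0.0]
ft_force: [-9.6, 0.1, 1.5]
grip_width: 0.299
```

```bash
python3 - <<'E'
from h import *
o=manip.get_obs();print(o["clock"],o["position"],o["ee_rot"],o["ft_force"],o["torque"],o["grip_width"]*.0854)
a=snap("top","pics/g_top.png");b=snap("scene","pics/g_scene.png")
c=lambda i,x,y,w,h,s:cv2.resize(i[y:y+h,x:x+w,::-1],None,fx=s,fy=s,interpolation=2)
cv2.imwrite("pics/g.png",c(b,220,155,110,80,7))
E
```

```text
11.0 [0.5849 0.037  0.051 ] [ 1.     -0.009  -0.0018 -0.0001] [-9.6459  0.0831  1.5113] [-0.0412  2.1821  0.2865] 0.025562722791711824
```

View pics/g.png

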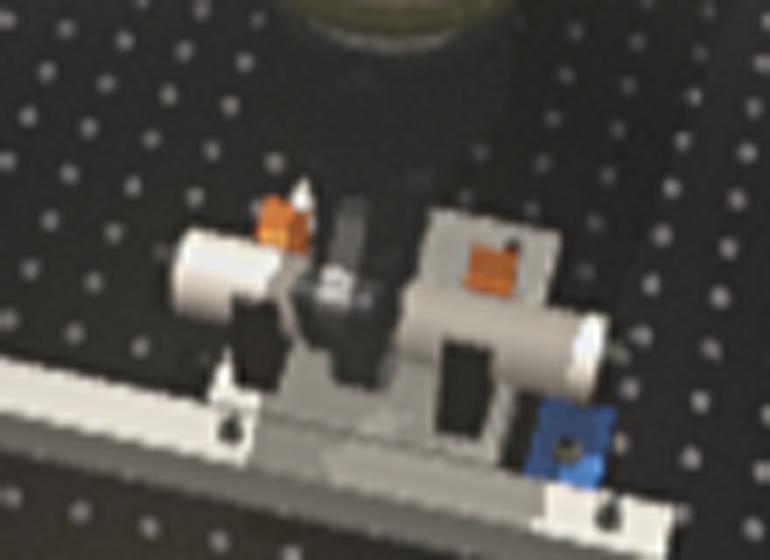

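>>> {"method": "move_arm", "body": {"moves": [[0,0,0,-0.0005,-0.002,0,0.015],[0,0,0,-0.0005,-0.004,0,0.015],[0,0,0,-0.0005,-0.006,0,0.015],[0,0,0,-0.0005,-0.0075,0,0.015],[0,0,0,-0.0005,-0.0075,0,0.015]]}}

```text
clock: 11.6
position: [0.5848, 0.0418, 0.051]
ee_rot: [1.0, -0.01, -0.001, 0.001]
ft_force: [-8.4, -7.7, 0.2]
grip_width: 0.3
```

```bash
python3 - <<'E'
from h import *
o=manip.get_obs();print(o["clock"],o["position"],o["ee_rot"],o["ft_force"],o["torque"],o["grip_width"]*.0854)
E
```

```text
11.6 [0.5848 0.0418 0.051 ] [ 0.9999 -0.0101 -0.0014  0.0013] [-8.3523 -7.6552  0.2008] [-1.5718  1.8032  0.228 ] 0.025579203385349455
```

>>> {"method": "move_arm", "body": {"moves": [[0,0,0,0,-0.001,0,0.015],[0,0,0,0,-0.002,0,0.015],[0,0,0,0,-0.003,0,0.015],[0,0,0,0,-0.003,0,0.015]]}}

```text
clock: 12.0
position: [0.5849, 0.0446, 0.0511]
ee_rot: [1.0, -0.01, -0.001, 0.001]
ft_force: [-9.0, -9.4, 1.4]
grip_width: 0.303
```

```bash
python3 - <<'E'
from h import *
o=manip.get_obs();print(o["clock"],o["position"],o["ee_rot"],o["ft_force"],o["torque"],o["grip_width"]*.0854)
E
```

```text
12.0 [0.5849 0.0446 0.0511] [ 0.9999 -0.0102 -0.0015  0.0013] [-8.9954 -9.428   1.4174] [-1.6627  1.8195  0.1578] 0.02585480262025968
```

>>> {"method": "move_arm", "body": {"moves": [[0,0,0,-0.0003,-0.001,0,0.015],[0,0,0,-0.0003,-0.002,0,0.015],[0,0,0,-0.0003,-0.003,0,0.015],[0,0,0,-0.0003,-0.003,0,0.015]]}}

```text
clock: 12.4
position: [0.5849, 0.0474, 0.051]
ee_rot: [1.0, -0.01, -0.001, 0.002]
ft_force: [-7.2, -9.6, -0.7]
grip_width: 0.306
```

```bash
python3 - <<'E'
from h import *
o=manip.get_obs();print(o["clock"],o["position"],o["ee_rot"],o["ft_force"],o["torque"],o["grip_width"]*.0854)
b=snap("scene","pics/i_scene.png")
c=lambda i,x,y,w,h,s:cv2.resize(i[y:y+h,x:x+w,::-1],None,fx=s,fy=s,interpolation=2)
cv2.imwrite("pics/i.png",c(b,220,155,110,80,7))
E
```

```text
12.4 [0.5849 0.0474 0.051 ] [ 0.9999 -0.0102 -0.0012  0.0015] [-7.2239 -9.6313 -0.7078] [-1.8571  1.4833  0.2234] 0.026136933849930186
```

View pics/i.png

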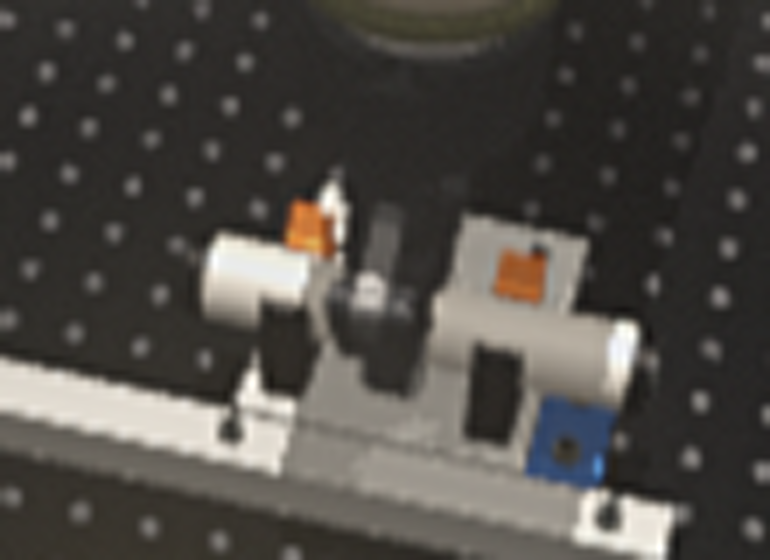

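>>> {"method": "move_arm", "body": {"moves": [[0,0,0,-0.0002,-0.001,0,0.015],[0,0,0,-0.0002,-0.002,0,0.015],[0,0,0,-0.0002,-0.003,0,0.015],[0,0,0,-0.0002,-0.003,0,0.015]]}}

```text
clock: 12.85
position: [0.585, 0.0508, 0.0511]
ee_rot: [1.0, -0.01, -0.001, 0.001]
ft_force: [-6.1, -8.3, -1.4]
grip_width: 0.304
```

```bash
python3 - <<'E'
from h import *
o=manip.get_obs();print(o["clock"],o["position"],o["ee_rot"],o["ft_force"],o["torque"],o["grip_width"]*.0854)
b=snap("scene","pics/j_scene.png")
E
```

```text
12.85 [0.585  0.0508 0.0511] [ 0.9999 -0.0102 -0.0009  0.0013] [-6.1288 -8.2753 -1.3768] [-1.5641  1.1774  0.1202] 0.02595979683026005
```

```bash
python3 - <<'E'
from h import *
for f in "fgij":
    im=cv2.imread(f"pics/{f}_scene.png").astype(int)
    b,g,r=im[...,0],im[...,1],im[...,2]
    m=((r>150)&(r-b>90)).astype(np.uint8); m[:,:240]=0;m[:,330:]=0;m[:150]=0;m[230:]=0
    n,l,s,c=cv2.connectedComponentsWithStats(m)
    print(f,[(c[k],s[k,4]) for k in range(1,n) if s[k,4]>8])
    w=(b>150)&(r>150)&(abs(r-b)<40); ys,xs=np.where(w[185:215,295:320]); print("  white tube end",xs.max()+295 if len(xs) else None, xs.mean()+295)
c=lambda i:cv2.resize(i[180:235,250:320],None,fx=8,fy=8,interpolation=2)
cv2.imwrite("pics/j.png",c(cv2.imread("pics/j_scene.png")))
E
```

```text
f [(array([250.0312, 165.9062]), np.int32(32)), (array([278.5625, 172.1875]), np.int32(32))]
  white tube end None nan
g [(array([259.125 , 186.4375]), np.int32(32)), (array([289.5625, 193.3438]), np.int32(32))]
  white tube end 305 300.1392405063291
i [(array([263.375 , 187.3438]), np.int32(32)), (array([293.6774, 194.3548]), np.int32(31))]
  white tube end 310 302.96039603960395
j [(array([264.   , 187.475]), np.int32(40)), (array([293.6774, 194.3548]), np.int32(31))]
  white tube end 312 303.7477477477477<stdin>:8: RuntimeWarning: Mean of empty slice.
  ret = ret.dtype.type(ret / rcount)
```

View pics/j.png

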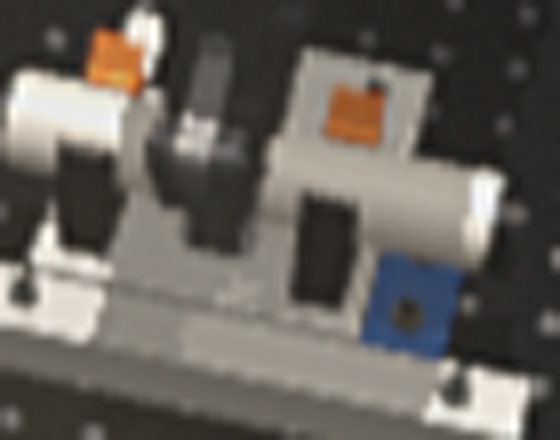

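Between the last two frames the jaws stopped moving (right jaw at (293.7,194.4) in both), so the mount is against the stop and only the tube slipped about 3 mm. Now I'll relax, release and lift.

>>> {"method": "move_arm", "body": {"moves": [[0,0,0,-0.0005,0.001,0,0.015],[0,0,0,-0.0005,0.001,0,0.015],[0,0,0,-0.0005,0.001,0,0.085],[0,0,0,-0.0005,0.001,0,0.085],[0,0,0,-0.0005,0.001,0,0.085],[0,0,0,-0.0005,0.001,0,0.085],[0,0,0,-0.0005,0.001,0,0.085],[0,0,0,-0.0005,0.001,0,0.085]]}}

```text
clock: 13.7
position: [0.5854, 0.0527, 0.0512]
ee_rot: [1.0, -0.009, 0.0, -0.0]
ft_force: [0.2, 0.6, -0.7]
grip_width: 0.995
```

```bash
python3 - <<'E'
from h import *
o=manip.get_obs();print(o["clock"],o["position"],o["ee_rot"],o["ft_force"],o["torque"],o["grip_width"]*.0854)
rows((.5842,.0465,.13,-1.1),(.5842,.0465,.18,-1.1))
E
```

```text
13.7 [0.5854 0.0527 0.0512] [ 1.     -0.0091  0.0001 -0.0001] [ 0.2121  0.6477 -0.6786] [ 0.0447 -0.0218 -0.0231] 0.08497241995032058
[-0.01 -0.02  0.05] [-0.0011  0.0062 -0.0788]
[-0.01 -0.02  0.05] [-0.0011  0.0062 -0.1288]
```

>>> {"method": "move_arm", "body": {"moves": [[0,0,0,0,0,-0.03,0.085],[0,0,0,0,0,-0.07,0.085],[0,0,0,0,0,-0.11,0.085],[0,0,0,-0.02,0.003,-0.12,0.02],[0,8,0,-0.05,0.006,-0.12,0.0],[0,16,0,-0.08,0.007,-0.12,0.0],[0,24,0,-0.09,0.007,-0.12,0.0],[0,25,0,-0.09,0.007,-0.12,0.0],[0,25,0,-0.09,0.007,-0.12,0.0],[0,25,0,-0.09,0.007,-0.12,0.0]]}}

```text
clock: 14.7
position: [0.4953, 0.0472, 0.1717]
ee_rot: [0.976, -0.009, 0.216, 0.001]
ft_force: [0.6, 0.1, 0.3]
grip_width: -0.003
```

```bash
python3 - <<'E'
from h import *
a=snap("top","pics/k_top.png");b=snap("scene","pics/k_scene.png")
o=manip.get_obs();print(o["clock"],o["position"],o["ee_rot"],R.from_quat(o["ee_rot"]).as_matrix(),o["joint_pos"],o["ft_force"],o["grip_width"]*.0854)
c=lambda i,x,y,w,h,s:cv2.resize(i[y:y+h,x:x+w,::-1],None,fx=s,fy=s,interpolation=2)
cv2.imwrite("pics/k.png",np.hstack([c(a,190,155,80,100,5),c(b,235,140,80,100,5)]))
E
```

```text
14.8 [0.4963 0.047  0.1718] [ 0.9763 -0.0095  0.2162  0.0021] [[ 0.9063 -0.0194  0.4221]
 [-0.0176 -0.9998 -0.0082]
 [ 0.4222  0.     -0.9065]] [-0.7782 -0.2623  0.4541  2.2445  0.3755  0.749  -0.5602] [ 0.1591 -0.3945  0.6428] 0.0002744179111447411
```

View pics/k.png

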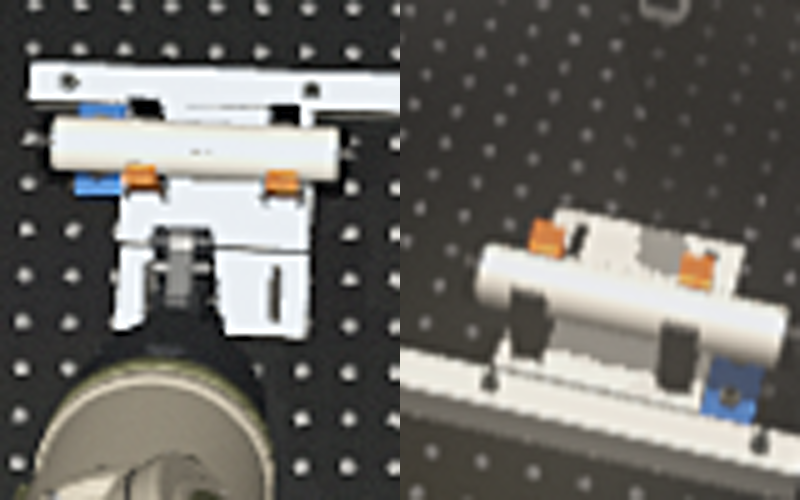

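```bash
python3 - <<'E'
from h import *
g=lambda x,y:[190+x/5,155+y/5]
print("foot rear L,R",back("top",[g(115,330),g(307,338)],.024))
print("step L,R top",back("top",[g(118,240),g(312,250)],.040))
print("stop right edge",back("top",[g(127,108)],.037))
q,e=fit([("top",[-.09,.05,.012],g(115,330)),("top",[-.09,-.05,.012],g(307,338)),("top",[-.045,-.05,.028],g(312,248)),("top",[-.045,.05,.028],g(118,239))],[.584,.045,-.018]);print(q,e)
print("tube ends",back("top",[g(48,142),g(342,155)],.069), "jaws",back("top",[g(142,178),g(282,183)],.09))
o=manip.get_obs();R0=R.from_quat(o["ee_rot"]);p=o["position"]
for t in([.515,.0455,.06],[.520,.0455,.040],[.525,.0455,.034]):print(R0.inv().apply(np.array(t)-p))
E
```

```text
foot rear L,R [[ 0.4942  0.0977  0.024 ]
 [ 0.4912 -0.0043  0.024 ]]
step L,R top [[ 0.5402  0.0959  0.04  ]
 [ 0.5362 -0.0064  0.04  ]]
stop right edge [[0.6118 0.0935 0.037 ]]
[ 0.5833  0.0435 -0.0333] [[ 0.4626 -0.2947]
 [-0.2885 -0.188 ]
 [-0.5225  0.2088]
 [ 0.3384  0.2858]]
tube ends [[ 0.5868  0.1305  0.069 ]
 [ 0.5819 -0.0213  0.069 ]] jaws [[0.565  0.0796 0.09  ]
 [0.5633 0.0089 0.09  ]]
[-0.0302  0.0012  0.1093]
[-0.0341  0.0011  0.1295]
[-0.0321  0.001   0.1371]
```

>>> {"method": "move_arm", "body": {"moves": [[0,0,0,-0.01,0,0.04,0],[0,0,0,-0.02,0.001,0.08,0],[0,0,0,-0.03,0.002,0.109,0],[0,0,0,-0.032,0.002,0.115,0],[0,0,0,-0.033,0.002,0.12,0],[0,0,0,-0.034,0.002,0.125,0],[0,0,0,-0.035,0.002,0.128,0],[0,0,0,-0.035,0.002,0.13,0],[0,0,0,-0.035,0.002,0.13,0]]}}

```text
clock: 15.7
position: [0.5187, 0.045, 0.039]
ee_rot: [0.976, -0.009, 0.217, 0.002]
ft_force: [-0.1, -0.1, 0.1]
grip_width: 0.003
```

```bash
python3 - <<'E'
from h import *
o=manip.get_obs();print(o["clock"],o["position"],o["ft_force"],o["torque"],o["grip_width"])
R0=R.from_quat(o["ee_rot"]);p=o["position"]
for d in([0,0,-.003],[0,0,-.006],[0,0,-.009],[.003,0,0],[.006,0,0]):print(d,R0.inv().apply(d))
E
```

```text
15.7 [0.5187 0.045  0.039 ] [-0.1275 -0.1394  0.1448] [-0.0038  0.4457 -0.0439] 0.0031591003543668364
[0, 0, -0.003] [-0.0013  0.      0.0027]
[0, 0, -0.006] [-0.0025  0.      0.0054]
[0, 0, -0.009] [-0.0038  0.      0.0082]
[0.003, 0, 0] [ 0.0027 -0.0001  0.0013]
[0.006, 0, 0] [ 0.0054 -0.0001  0.0025]
```

>>> {"method": "move_arm", "body": {"moves": [[0,0,0,-0.0008,0,0.0018,0],[0,0,0,-0.0017,0,0.0036,0],[0,0,0,-0.0025,0,0.0054,0],[0,0,0,-0.0034,0,0.0072,0],[0,0,0,-0.0034,0,0.0072,0]]}}

```text
clock: 16.2
position: [0.5181, 0.0447, 0.0302]
ee_rot: [0.976, -0.009, 0.216, 0.002]
ft_force: [-0.2, 0.4, 0.0]
grip_width: 0.003
```

```bash
python3 - <<'E'
from h import *
o=manip.get_obs();print(o["clock"],o["position"],o["ft_force"],o["torque"],o["grip_width"])
E
```

```text
16.2 [0.5181 0.0447 0.0302] [-0.1723  0.3743  0.0379] [0.009  0.4575 0.0123] 0.002893894902320918
```

>>> {"method": "move_arm", "body": {"moves": [[0,0,0,-0.0006,0,0.0013,0],[0,0,0,-0.0012,0,0.0026,0],[0,0,0,-0.0017,0,0.0036,0],[0,0,0,-0.0017,0,0.0036,0]]}}

```text
clock: 16.6
position: [0.5185, 0.0448, 0.0266]
ee_rot: [0.976, -0.009, 0.217, 0.002]
ft_force: [-2.0, 0.4, 4.3]
grip_width: -0.001
```

```bash
python3 - <<'E'
from h import *
o=manip.get_obs();print(o["clock"],o["position"],o["ft_force"],o["torque"],o["grip_width"])
E
```

```text
16.6 [0.5185 0.0448 0.0266] [-2.0361  0.3756  4.2632] [ 0.0429  0.5737 -0.0218] -0.0011246069900202164
```

>>> {"method": "move_arm", "body": {"moves": [[0,0,0,0.0028,0,0.0008,0],[0,0,0,0.0055,0,0.002,0],[0,0,0,0.0082,0,0.0032,0],[0,0,0,0.01,0,0.004,0],[0,0,0,0.011,0,0.0045,0],[0,0,0,0.011,0,0.0045,0]]}}

```text
clock: 17.2
position: [0.5303, 0.0445, 0.0271]
ee_rot: [0.976, -0.009, 0.216, 0.002]
ft_force: [-0.7, 0.0, -0.0]
grip_width: -0.002
```

```bash
python3 - <<'E'
from h import *
o=manip.get_obs();print(o["clock"],o["position"],o["ft_force"],o["torque"],o["grip_width"])
E
```

```text
17.2 [0.5303 0.0445 0.0271] [-0.6617  0.0481 -0.0112] [0.0445 0.4259 0.0303] -0.0020270642492305154
```

>>> {"method": "move_arm", "body": {"moves": [[0,0,0,0.0009,0,0.0006,0],[0,0,0,0.0017,0,0.0011,0],[0,0,0,0.0026,0,0.0017,0],[0,0,0,0.0034,0,0.0022,0],[0,0,0,0.0034,0,0.0022,0]]}}

```text
clock: 17.7
position: [0.5317, 0.0444, 0.0259]
ee_rot: [0.977, -0.009, 0.214, 0.002]
ft_force: [-32.8, -0.8, 37.1]
grip_width: -0.002
```

```bash
python3 - <<'E'
from h import *
o=manip.get_obs();print(o["clock"],o["position"],o["ft_force"],o["torque"],o["grip_width"])
E
```

```text
17.7 [0.5317 0.0444 0.0259] [-32.8242  -0.7556  37.1375] [-0.1243  3.5501 -0.1261] -0.001668250434927156
```

>>> {"method": "move_arm", "body": {"moves": [[0,0,0,-0.0004,0,-0.0011,0],[0,0,0,-0.0004,0,-0.0011,0],[0,0,0,-0.0004,0,-0.0011,0],[0,0,0,-0.0004,0,-0.0011,0],[0,0,0,-0.0004,0,-0.0011,0],[0,0,0,-0.0004,0,-0.0011,0]]}}

```text
clock: 18.3
position: [0.5316, 0.0443, 0.0265]
ee_rot: [0.977, -0.009, 0.215, 0.002]
ft_force: [-13.2, -0.2, 11.1]
grip_width: 0.001
```

```bash
python3 - <<'E'
from h import *
a=snap("top","pics/l_top.png");b=snap("scene","pics/l_scene.png")
o=manip.get_obs();print(o["clock"],o["position"],o["ft_force"],o["torque"],o["grip_width"],abs(o["joint_velocities"]).max())
c=lambda i,x,y,w,h,s:cv2.resize(i[y:y+h,x:x+w,::-1],None,fx=s,fy=s,interpolation=2)
cv2.imwrite("pics/l.png",np.hstack([c(a,190,155,80,110,5),c(b,235,130,80,110,5)]))
E
```

```text
18.4 [0.5316 0.0443 0.0265] [-12.9137  -1.1524  10.8394] [-0.0453  2.0069 -0.0165] 0.0020852435104833115 0.0011701600084280844
```

View pics/l.png

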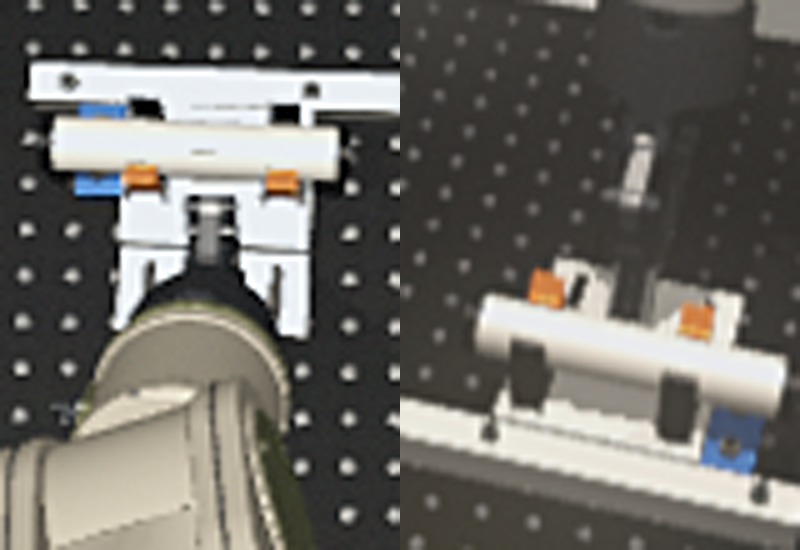

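>>> {"method": "move_arm", "body": {"moves": [[0,0,0,0,0,0.0007,0],[0,0,0,0,0,0.0007,0],[0,0,0,0,0,0.0007,0],[0,0,0,0,0,0.0007,0],[0,0,0,0,0,0.0007,0],[0,0,0,0,0,0.0007,0],[0,0,0,0,0,0.0007,0],[0,0,0,0,0,0.0007,0],[0,0,0,0,0,0.0007,0]]}}

```text
clock: 19.3
position: [0.5317, 0.0443, 0.0261]
ee_rot: [0.977, -0.009, 0.215, 0.002]
ft_force: [-22.5, -0.9, 23.9]
grip_width: 0.003
```

```bash
python3 - <<'E'
from h import *
o=manip.get_obs();print(o["clock"],o["position"],o["ft_force"],o["torque"])
f=o["ft_force"]
if -40<f[0]<-8 and 12<f[2]<45: print("hand in",manip.hand_in())
E
```

```text
19.3 [0.5317 0.0443 0.0261] [-22.5003  -0.8565  23.9385] [-0.1924  2.7171 -0.1074]
the job is handed in; nothing more can be done
hand in None
```

The tube is seated in both clips, and the mount is home against the fence and stop. I handed the job in at 19.3 s with the closed fingers still pushing on the mount's rear corner.

- **Tube:** I pressed it past both jaws. It held 47 N without going lower, and both jaws look sprung back over it. It sits about 8–10 mm off centre along its length (limit 20 mm), because it slipped about 3 mm in the clips once the mount met the stop.
- **Mount:** It is against the fence and the stop; the jaws stopped moving while I was still pushing towards the stop. One image fit put it about 0.015 rad off the fence angle (limit 0.03), which is within pixel noise. I did not re-measure that angle under the final push.
- **Push:** The last reading was about 22 N into the fence and 24 N down. I had backed off once from 33 N and 37 N.
- **Other checks:** The fingers look clear of the tube. No bystander was near the arm's path, but I did not re-measure where the bystanders stand.

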